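# Grade mixed grinding balls through a sieve with a stirring rod

## Task

Take the blue rod out of the white mug and gently stir the grinding balls in the sieve with it until every small dark ball has dropped through the holes into the clear pan; all the large white balls must stay in the sieve. Then stand the rod back in the mug, its lower end on the mug's floor. Keep the fingers off the balls and the sieve, do not press the rod hard against the sieve, and leave the mug upright and the beaker and the pot where they are.

Things in the scene. Friction and masses are not known exactly. Their poses are not given: they have to be found in the camera images.
- sieve: square steel grading sieve on its own clear plastic receiver pan, fixed to the bench. Origin: centre of the underside, z up, x and y square to the walls. Outside 137 x 137 mm, inside 120 x 120 mm, upright 3 mm walls, rim 77 mm above the bench. The perforated plate's top face is 44 mm above the origin, 32 mm below the rim; the pan's floor is 8 mm above the origin.
- sieve_plate (a point): centre of the top face of the flat aluminium perforated plate, 4 mm thick, axes as the sieve's. 5 x 5 square through holes, each 16 x 16 mm, centred at x, y = -48, -24, 0, 24, 48 mm; flat webs 8 mm wide between them, 4 mm along the walls. 32 mm clear below the plate.
- stirring_rod: straight blue plastic stirring rod, 9 mm in diameter, 200 mm long, round ends, both alike, about 30 g. Origin: its middle; z along the rod (end b at +z). It starts leaning in the white mug, about 32 degrees from upright: end a on the mug's floor, the rod resting on the rim, its upper end about 180 mm above the bench. In a weak grip it pivots.
- rod_end_a (a point): extreme point of the rod's end that starts down in the mug, 100 mm from its middle along -z of the rod
- rod_end_b (a point): extreme point of the rod's other end, 100 mm from its middle along +z of the rod
- rod_mug: white mug that keeps the rod, loose, about 0.35 kg, 100 mm high, cup 82 mm across outside and about 68 mm inside. Origin on the bench 17 mm off the cup's axis: the cup's axis stands at y = +17 mm of this frame, the handle points to -y. z up.
- mug_floor (a point): centre of the mug's inner floor, on the cup's axis, 7 mm above the bench; the rim is 93 mm higher
- beaker: bystander: small clear beaker, 54 mm across, 71 mm high, loose; origin at the centre of its underside
- pot: bystander: round grey-and-blue closed pot, 69 mm across, 41 mm high, loose; origin at the centre of its underside
- white_ball_0: white ceramic grinding ball, 20 mm in diameter, 20 g, too big for the holes: at the start it sits in one of them and blocks it. Origin: its centre (50 mm above the sieve's underside in a hole, 54 mm on a web).
- white_ball_1: white ceramic grinding ball, 20 mm in diameter, 20 g, too big for the holes: at the start it sits in one of them and blocks it. Origin: its centre (50 mm above the sieve's underside in a hole, 54 mm on a web).
- white_ball_2: white ceramic grinding ball, 20 mm in diameter, 20 g, too big for the holes: at the start it sits in one of them and blocks it. Origin: its centre (50 mm above the sieve's underside in a hole, 54 mm on a web).
- white_ball_3: white ceramic grinding ball, 20 mm in diameter, 20 g, too big for the holes: at the start it sits in one of them and blocks it. Origin: its centre (50 mm above the sieve's underside in a hole, 54 mm on a web).
- white_ball_4: white ceramic grinding ball, 20 mm in diameter, 20 g, too big for the holes: at the start it sits in one of them and blocks it. Origin: its centre (50 mm above the sieve's underside in a hole, 54 mm on a web).
- dark_ball_0: dark brown grinding ball, 13 mm in diameter, 10 g; it rolls freely. At the start it lies on a web between the holes. Origin: its centre (50.5 mm above the sieve's underside when on a web, about 14.5 mm when fallen into the pan).
- dark_ball_1: dark brown grinding ball, 13 mm in diameter, 10 g; it rolls freely. At the start it lies on a web between the holes. Origin: its centre (50.5 mm above the sieve's underside when on a web, about 14.5 mm when fallen into the pan).
- dark_ball_2: dark brown grinding ball, 13 mm in diameter, 10 g; it rolls freely. At the start it lies on a web between the holes. Origin: its centre (50.5 mm above the sieve's underside when on a web, about 14.5 mm when fallen into the pan).
- dark_ball_3: dark brown grinding ball, 13 mm in diameter, 10 g; it rolls freely. At the start it lies on a web between the holes. Origin: its centre (50.5 mm above the sieve's underside when on a web, about 14.5 mm when fallen into the pan).
- dark_ball_4: dark brown grinding ball, 13 mm in diameter, 10 g; it rolls freely. At the start it lies on a web between the holes. Origin: its centre (50.5 mm above the sieve's underside when on a web, about 14.5 mm when fallen into the pan).

How it is judged:
On the way, in this order (a step that is already met when the one before it is completed fails the run):
1. an end of the rod is down among the balls in the sieve (((x of rod_end_a in the frame of sieve between -0.058 and 0.058 m and y of rod_end_a in the frame of sieve between -0.058 and 0.058 m and z of rod_end_a in the frame of sieve between 0.04 and 0.064 m) or (x of rod_end_b in the frame of sieve between -0.058 and 0.058 m and y of rod_end_b in the frame of sieve between -0.058 and 0.058 m and z of rod_end_b in the frame of sieve between 0.04 and 0.064 m)) and contact force between the fingers and stirring_rod above 0.5 N), for 0.1 s.
2. all five dark balls have dropped into the pan (z of each of dark_ball_0, dark_ball_1, dark_ball_2, dark_ball_3, dark_ball_4 in the frame of sieve below 0.034 m and x of dark_ball_0 in the frame of sieve between -0.064 and 0.064 m and y of dark_ball_0 in the frame of sieve between -0.064 and 0.064 m and x of dark_ball_1 in the frame of sieve between -0.064 and 0.064 m and y of dark_ball_1 in the frame of sieve between -0.064 and 0.064 m and x of dark_ball_2 in the frame of sieve between -0.064 and 0.064 m and y of dark_ball_2 in the frame of sieve between -0.064 and 0.064 m and x of dark_ball_3 in the frame of sieve between -0.064 and 0.064 m and y of dark_ball_3 in the frame of sieve between -0.064 and 0.064 m and x of dark_ball_4 in the frame of sieve between -0.064 and 0.064 m and y of dark_ball_4 in the frame of sieve between -0.064 and 0.064 m), for 0.1 s.
At the end, for the whole second after the job is handed in: All dark balls are in the pan; all white balls are on the plate inside the sieve; the rod stands in the mug, one end within 25 mm in height of the mug's floor and 38 mm of its axis; the mug is upright within 0.1 rad; rod and mug are at rest (all of step 2 and z of white_ball_0 in the frame of sieve between 0.044 and 0.07 m and x of white_ball_0 in the frame of sieve between -0.06 and 0.06 m and y of white_ball_0 in the frame of sieve between -0.06 and 0.06 m and z of white_ball_1 in the frame of sieve between 0.044 and 0.07 m and x of white_ball_1 in the frame of sieve between -0.06 and 0.06 m and y of white_ball_1 in the frame of sieve between -0.06 and 0.06 m and z of white_ball_2 in the frame of sieve between 0.044 and 0.07 m and x of white_ball_2 in the frame of sieve between -0.06 and 0.06 m and y of white_ball_2 in the frame of sieve between -0.06 and 0.06 m and z of white_ball_3 in the frame of sieve between 0.044 and 0.07 m and x of white_ball_3 in the frame of sieve between -0.06 and 0.06 m and y of white_ball_3 in the frame of sieve between -0.06 and 0.06 m and z of white_ball_4 in the frame of sieve between 0.044 and 0.07 m and x of white_ball_4 in the frame of sieve between -0.06 and 0.06 m and y of white_ball_4 in the frame of sieve between -0.06 and 0.06 m and ((horizontal distance between rod_end_a and mug_floor below 0.038 m and z of rod_end_a in the frame of mug_floor between -0.006 and 0.025 m) or (horizontal distance between rod_end_b and mug_floor below 0.038 m and z of rod_end_b in the frame of mug_floor between -0.006 and 0.025 m)) and angle between rod_mug's own z axis and vertical below 0.1 rad and linear speed of each of stirring_rod, rod_mug below 0.05 m/s); the robot touches nothing.
It fails at once if the fingers touch a ball or the sieve (contact force between the fingers and dark_ball_0 above 0.5 N or contact force between the fingers and dark_ball_1 above 0.5 N or contact force between the fingers and dark_ball_2 above 0.5 N or contact force between the fingers and dark_ball_3 above 0.5 N or contact force between the fingers and dark_ball_4 above 0.5 N or contact force between the fingers and white_ball_0 above 0.5 N or contact force between the fingers and white_ball_1 above 0.5 N or contact force between the fingers and white_ball_2 above 0.5 N or contact force between the fingers and white_ball_3 above 0.5 N or contact force between the fingers and white_ball_4 above 0.5 N or contact force between the fingers and sieve above 0.5 N).
It fails at once if the rod is pressed against the sieve with more than 25 N (contact force between stirring_rod and sieve above 25 N).
It fails at once if the mug is tipped by more than 0.35 rad (angle between rod_mug's own z axis and vertical above 0.35 rad).
It fails at once if the beaker or the pot is pushed more than 25 mm away (distance of any of beaker, pot from where it was at the start of the episode above 0.025 m).
It also fails if it takes over 72 s, if anything falls off the work surface, if the arm or the gripper's body presses on something with over 40 N, if the wrist force passes 120 N, or if a joint passes its speed limit or range.

## Robot

A 6-joint arm with a two-finger parallel gripper is mounted at the origin on a cart in front of the work surface, level with it; the furniture and walls round the work are solid. World frame = base frame: x ahead of the robot, y to its left, z up, the work surface at z = 0. Lengths are in m, angles in rad, forces in N, time in s.
With the tool pointing down it reaches from about 0.3 to 0.875 m from the base axis. Payload 6.4 kg.
Tool frame: the origin (TCP) lies on the centre line of the jaws, within the pads' length; the fingertips stand robot.tip_extent ahead of it and the grasp point (between the pads) lies 11 mm behind it (robot.tip_extent is the distance from the TCP to the fingertips, in m); z points along the fingers, y is the line along which they close (so a half turn about z gives the same grasp; the last joint's range is limited). The gripper opens to 85 mm and grips with 20 to 120 N. Pads are 22 mm wide; open, the fingers measure 114 mm over their backs; the gripper's body (76 mm by 85 mm) begins 54 mm behind the grasp point. The pads swing forward as they close: fully open they stand 13 mm farther back than shut.
Start: joints at [1.101, 0.181, 1.607, -0, 1.354, -0.206], TCP at [0.15, 0.555, 0.239] pointing down, gripper open.
Joint ranges: [-2.99, 2.99], [-0.89, 2.07], [0.3, 2.58], [-1.14, 4.28], [0, 2.63], [-3.12, 3.12]. Speed limits (rad/s): [2.57, 2.57, 3.01, 3.14, 3.14, 3.14].

## Interface

Orientations are given as a unit quaternion [w, x, y, z].
In Python, from rig import robot, vision, workorder gives the robot as it stands.
- The arm moves only by the tool step_arm, never from a script. Its argument "commands" is a list of rows, each a list of 7 numbers: the turn, a rotation vector about the tool's x, y, z in rad, then the shift along the tool's x, y, z in mm, then the finger opening in mm, from 0 to 85.4. In form: [[wx, wy, wz, tx, ty, tz, claw], ...]. A call has 1 to 10 rows; each row is the pose to reach, as a shift and turn from the pose commanded when the call began, along the tool's axes at that moment; what a row does not reach only later rows make up. A row lasts 1/8 s, in which the tool goes at most 62.5 mm and 10.7 degrees, less where a joint would pass 70% of its speed; a pose out of reach is approached as far as the arm can. A call with a gripper value outside its range is refused whole. The fingers move at their own pace and stop on an object; "force" is the grip in N (left out, the last holds). Time passes only in rows, so rows that repeat a pose let the fingers close. It gives the time, the measured TCP pose, the force, the opening and the grip force at its end, in the units of the state.
- robot.get_state(): the state, without advancing time (a new reading comes with each control period).
- vision.camera(name): name is "scene" or "top"; returns a dict with "image" (400x640x3 uint8, red, green, blue), "fx", "fy", "cx", "cy" (pixels), "k1" (the pictures are not rectified: a ray, as slopes to the right and down, at radius r is drawn at 1 + k1 r^2 times it, then the intrinsics apply), "origin" and "attitude" of the camera in the world. Camera axes: x right, y down, z forward; pixel columns grow to the right and rows downward; lengths in m; the calibration is good to about 2 mm. A picture is of the moment at which its call begins. There is no depth.
- workorder.hand_in(): hands the job in; it is judged then, once.
The state is a dict: "time_s": time; "joint_positions": joint angles; "joint_vel": joint speeds; "joint_efforts": joint torques, N m; "ee_pos": TCP position; "ee_rot": TCP orientation; "force": force on the tool from outside, world axes, zero at the start; "torque": the same for the moment, N m; "gripper_width": finger opening in m; "grip_force": force on a finger pad.
Only numpy, scipy, OpenCV 4.12 (cv2) and the standard library are available. Lean on these libraries where they do the work, as an engineer would, in place of code of your own. Each camera call takes 0.05 s, during which the arm holds its last target. There are 200 camera calls.

## Working session

There is one attempt and no reset: what is moved stays moved. The work goes in short steps, Python scripts to look and compute and a tool call to move; the robot and the scene stay as the last step left them, time stands still between calls to the robot, and variables do not carry over. Pictures are saved under pics/ and viewed, at most 10 in all, crops included, and the job is handed in when it is done.

Besides the shell and the picture viewer there is one more tool, called after "Request:" by a JSON object that holds its "api" and its "payload", one argument or row to a line. step_arm: Moves the arm, as the interface text tells. Its arguments: {"type":"object","properties":{"commands":{"type":"array"},"force":{"type":"number"}},"required":["commands"]}

```bash
mkdir -p pics; ls; cat > h.py <<'E'
import numpy as np, cv2
from rig import robot, vision, workorder
from scipy.spatial.transform import Rotation as R
def q2R(q): return R.from_quat([q[1],q[2],q[3],q[0]]).as_matrix()
def att(c):
    a=np.array(c["attitude"],float)
    return a if a.shape==(3,3) else q2R(a)
def ray(c,u,v):
    xd=(u-c["cx"])/c["fx"]; yd=(v-c["cy"])/c["fy"]; rd=np.hypot(xd,yd); r=rd
    for _ in range(30): r=rd/(1+c["k1"]*r*r)
    s=r/rd if rd>0 else 1
    return att(c)@np.array([xd*s,yd*s,1.])
def onz(c,u,v,z):
    d=ray(c,u,v); o=np.array(c["origin"]); return o+d*(z-o[2])/d[2]
def proj(c,p):
    q=att(c).T@(np.array(p)-np.array(c["origin"])); x,y=q[0]/q[2],q[1]/q[2]; k=1+c["k1"]*(x*x+y*y)
    return np.array([c["fx"]*x*k+c["cx"],c["fy"]*y*k+c["cy"]])
def tri(c1,p1,c2,p2):
    d1,d2=ray(c1,*p1),ray(c2,*p2); o1,o2=map(np.array,(c1["origin"],c2["origin"]))
    t=np.linalg.lstsq(np.c_[d1,-d2],o2-o1,rcond=None)[0]
    a,b=o1+t[0]*d1,o2+t[1]*d2; return (a+b)/2,np.linalg.norm(a-b)
def save(im,n): cv2.imwrite("pics/"+n,im[:,:,::-1])
E
python3 - <<'E'
from h import *
for n in("scene","top"):
    c=vision.camera(n); save(c["image"],n+"0.png"); print({k:v for k,v in c.items() if k!="image"})
s=robot.get_state(); print(s,robot.tip_extent)
E
```

```text
pics
{'fx': 462.4395911140614, 'fy': 462.4395911140614, 'cx': 321.8663598069968, 'cy': 206.5943519412458, 'k1': -0.06326395799362554, 'origin': array([-0.14268272, -0.69760056,  0.90467119]), 'attitude': array([-0.40755916,  0.83419297, -0.33904616,  0.15187271])}
{'fx': 420.6189191032384, 'fy': 420.6189191032384, 'cx': 310.7026237479683, 'cy': 199.40195807181803, 'k1': -0.010041317072719961, 'origin': array([0.28042117, 0.02518024, 1.20547856]), 'attitude': array([ 0.07199408, -0.67968972,  0.72582782, -0.07754166])}
{'time_s': 0.1, 'joint_positions': array([ 1.10068321e+00,  1.81518982e-01,  1.60788798e+00,  3.65381756e-05,
        1.35380638e+00, -2.06280508e-01]), 'joint_vel': array([-0.00068814, -0.00118557, -0.00441128,  0.00068788, -0.00086485,
       -0.00013951]), 'joint_efforts': array([ 2.54136194e-04, -4.45887601e+01, -3.52231872e+01, -4.82891264e-04,
        4.33188630e-03,  4.79155813e-05]), 'ee_pos': array([0.14969028, 0.55467918, 0.23845454]), 'ee_rot': array([-2.85689042e-04,  1.31537910e-01,  9.91310810e-01, -7.58525390e-04]), 'force': array([ 0.05885282,  0.14013652, -0.35882159]), 'torque': array([ 0.01960491,  0.07656832, -0.00367653]), 'grip_force': 0.0, 'gripper_width': 0.08511137264826653} 0.008
```

View pics/scene0.png

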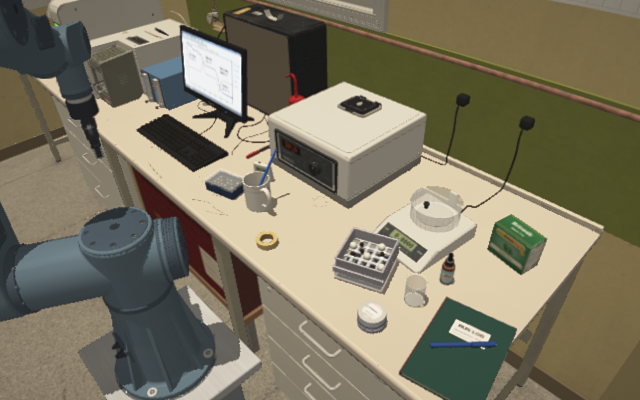

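View pics/top0.png

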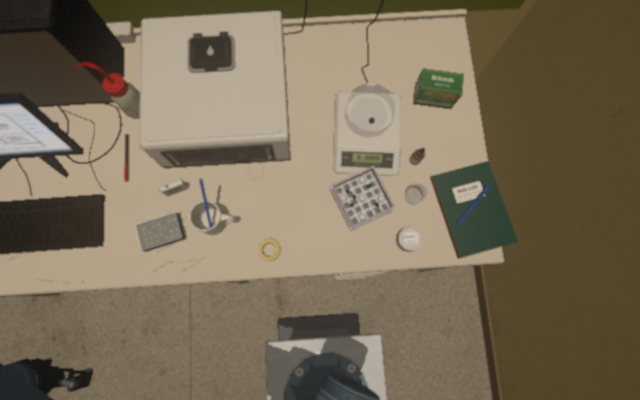

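Scene view: the sieve is at about (367,258), the mug at (258,192) with the blue rod leaning up to (273,152), the beaker at (415,290) and the pot at (371,317). Top view: sieve (362,198), mug (209,218), rod end (202,180), beaker (415,194), pot (408,238).

```bash
cat >> h.py <<'E'
def rodmask(im):
    h=cv2.cvtColor(im,cv2.COLOR_RGB2HSV); return cv2.inRange(h,(105,110,60),(125,255,255))
E
python3 - <<'E'
from h import *
cs=vision.camera("scene"); ct=vision.camera("top")
ln={}
for n,c,(u0,u1,v0,v1) in(("s",cs,(235,300,140,200)),("t",ct,(190,230,165,235))):
    m=rodmask(c["image"])[v0:v1,u0:u1]; y,x=np.nonzero(m); P=np.c_[x+u0,y+v0].astype(float)
    vx,vy,a,b=cv2.fitLine(P.astype(np.float32),cv2.DIST_L2,0,.01,.01).ravel()
    t=(P-[a,b])@[vx,vy]; e=[np.array([a,b])+[vx*k,vy*k] for k in(t.min(),t.max())]; e.sort(key=lambda q:q[1]); ln[n]=e; print(n,len(P),e)
top,err=tri(cs,ln["s"][0],ct,ln["t"][0]); print("top end",top,err)
# plane-plane rod line
n1=np.cross(ray(cs,*ln["s"][0]),ray(cs,*ln["s"][1]));n2=np.cross(ray(ct,*ln["t"][0]),ray(ct,*ln["t"][1]))
d=np.cross(n1,n2); d/=np.linalg.norm(d); d*=np.sign(d[2]); print("dir",d,np.degrees(np.arccos(d[2])))
print("low end",top-.2*d)
a=cv2.resize(cs["image"][220:310,320:410],None,fx=4.4,fy=4.4,interpolation=3);b=cv2.resize(ct["image"][155:245,315:405],None,fx=4.4,fy=4.4,interpolation=3)
save(np.hstack([a,b]),"crop1.png")
a=cv2.resize(cs["image"][140:230,215:305],None,fx=4.4,fy=4.4,interpolation=3);b=cv2.resize(ct["image"][165:255,165:255],None,fx=4.4,fy=4.4,interpolation=3)
save(np.hstack([a,b]),"crop2.png")
E
```

```text
s 73 [array([275.75178585, 148.88973169]), array([260.12867973, 184.05716524])]
t 2 [array([205.00000008, 203.00000008]), array([205.99999992, 206.99999992])]
top end [0.52311375 0.25325529 0.20598821] 0.048509167319300175
dir [ 0.59150984 -0.01929173  0.80606695] 36.28657694789953
low end [0.40481178 0.25711363 0.04477482]
```

View pics/crop1.png

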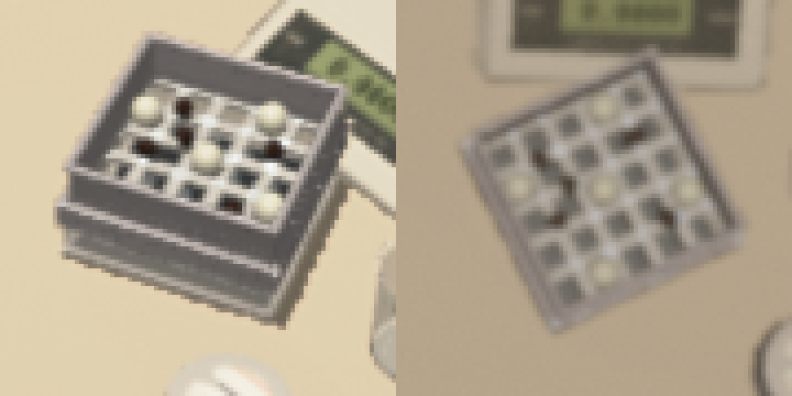

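View pics/crop2.png

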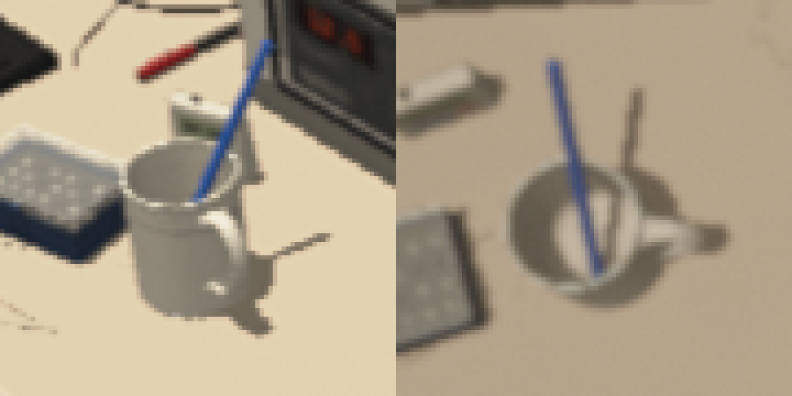

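Crop 1 shows the sieve turned about 27° in the top view. The white balls are at crop (605,110), (519,187), (604,187), (685,190), (603,272), and the dark ones near (540,160), (567,188), (553,218), (630,135), (668,215). Crop 2 shows the rod in the top view from (556,62) at its upper end to (598,275) at its lower, with the handle to the right.

```bash
python3 - <<'E'
from h import *
cs=vision.camera("scene"); ct=vision.camera("top")
T1=lambda x,y:(315+(x-396)/4.4-.4,155+y/4.4-.4)
T2=lambda x,y:(165+(x-396)/4.4-.4,165+y/4.4-.4)
S1=lambda x,y:(320+x/4.4-.4,220+y/4.4-.4)
S2=lambda x,y:(215+x/4.4-.4,140+y/4.4-.4)
c=[onz(ct,*T1(*p),.077) for p in((465,145),(650,55),(742,235),(557,328))]
print("corners",np.round(c,4)); C=np.mean(c,0); print("centre top",C)
print("edges",[np.linalg.norm(c[i]-c[i-1]) for i in range(4)],[np.degrees(np.arctan2(*(c[i]-c[i-1])[1::-1])) for i in range(4)])
c2=[onz(cs,*S1(*p),.077) for p in((68,168),(150,37),(347,88),(280,228))]
print("scene",np.round(c2,4),np.mean(c2,0))
W=[onz(ct,*T1(*p),.0505) for p in((605,110),(519,187),(604,187),(685,190),(603,272))]
print("white",np.round(W,4)); 
W=[onz(cs,*S1(*p),.0505) for p in((147,110),(273,116),(205,158),(268,207))]; print("white scene",np.round(W,4))
D=[onz(ct,*T1(*p),.0505) for p in((540,160),(567,188),(553,218),(630,135),(668,215))]; print("dark",np.round(D,4))
t,e=tri(cs,S2(268,42),ct,T2(556,62)); print("rod top",t,e)
lo=onz(ct,*T2(598,275),.012); print("low",lo, (t-lo)/np.linalg.norm(t-lo),np.linalg.norm(t-lo))
# mug rim ellipse in top: extents
r=[onz(ct,*T2(*p),.1) for p in((508,222),(642,222),(575,158),(575,290))]; print("rim",np.round(r,4))
r=[onz(cs,*S2(*p),.1) for p in((122,178),(243,165))]; print("rim scene",np.round(r,4))
E
```

```text
corners [[ 0.5526 -0.0479  0.077 ]
 [ 0.6035 -0.1695  0.077 ]
 [ 0.4839 -0.2154  0.077 ]
 [ 0.4335 -0.0956  0.077 ]]
centre top [ 0.51838108 -0.13210319  0.077     ]
edges [np.float64(0.12829787385740757), np.float64(0.13181199466715676), np.float64(0.12805858208231244), np.float64(0.12993477671505949)] [np.float64(21.821161853197165), np.float64(-67.27256066908446), np.float64(-159.02080482493443), np.float64(112.85216454740572)]
scene [[ 0.4427 -0.1037  0.077 ]
 [ 0.559  -0.0585  0.077 ]
 [ 0.6083 -0.1739  0.077 ]
 [ 0.4926 -0.2203  0.077 ]] [ 0.52563743 -0.13908574  0.077     ]
white [[ 0.5762 -0.1415  0.0505]
 [ 0.5292 -0.082   0.0505]
 [ 0.5256 -0.1362  0.0505]
 [ 0.5203 -0.1877  0.0505]
 [ 0.4708 -0.1306  0.0505]]
white scene [[ 0.5309 -0.0833  0.0505]
 [ 0.581  -0.1412  0.0505]
 [ 0.5249 -0.1363  0.0505]
 [ 0.5208 -0.1892  0.0505]]
dark [[ 0.546  -0.0969  0.0505]
 [ 0.5265 -0.1126  0.0505]
 [ 0.5076 -0.102   0.0505]
 [ 0.5586 -0.1561  0.0505]
 [ 0.5047 -0.1753  0.0505]]
rod top [0.57410345 0.28381105 0.1737353 ] 0.0006242381776490073
low [0.47453799 0.29880196 0.012     ] [ 0.52260965 -0.07868585  0.84893327] 0.19051592327107836
rim [[0.4962 0.3326 0.1   ]
 [0.4909 0.2515 0.1   ]
 [0.5333 0.2915 0.1   ]
 [0.452  0.2926 0.1   ]]
rim scene [[0.462  0.3155 0.1   ]
 [0.5309 0.2676 0.1   ]]
```

Request:
{"api": "step_arm", "payload": {
  "commands": [
    [0,0,-0.02,-50,-17,0,85],
    [0,0,-0.03,-100,-34,0,85],
    [0,0,-0.05,-155,-51,0,85],
    [0,0,-0.07,-205,-69,0,85],
    [0,0,-0.09,-260,-87,0,85],
    [0,0,-0.1,-310,-104,0,85],
    [0,0,-0.115,-365,-121,0,85],
    [0,0,-0.115,-415,-138,0,85],
    [0,0,-0.115,-459,-153,0,85],
    [0,0,-0.115,-459,-153,0,85]
  ],
  "force": 60
}}

```text
time_s: 1.55
ee_pos: [0.5556, 0.2852, 0.2389]
ee_rot: [0.0, 0.076, 0.997, -0.0]
force: [-0.7, 0.2, 0.3]
gripper_width: 0.0854
grip_force: 0.0
```

```bash
python3 - <<'E'
from h import *
s=robot.get_state(); print(s["ee_pos"],q2R(s["ee_rot"]).round(3).tolist(),s["time_s"])
cs=vision.camera("scene"); ct=vision.camera("top")
a=cv2.resize(cs["image"][100:230,200:330],None,fx=3,fy=3,interpolation=3);b=cv2.resize(ct["image"][130:260,145:275],None,fx=3,fy=3,interpolation=3)
save(np.hstack([a,b]),"crop3.png")
# predicted rod grasp point
p=[.553,.287,.14]; print(proj(cs,p),proj(ct,p))
E
```

```text
[0.55557195 0.28523464 0.23886176] [[-0.988, 0.152, 0.0], [0.152, 0.988, -0.001], [-0.0, -0.001, -1.0]] 1.55
[270.31913252 160.85943188] [203.17406259 189.83102532]
```

View pics/crop3.png

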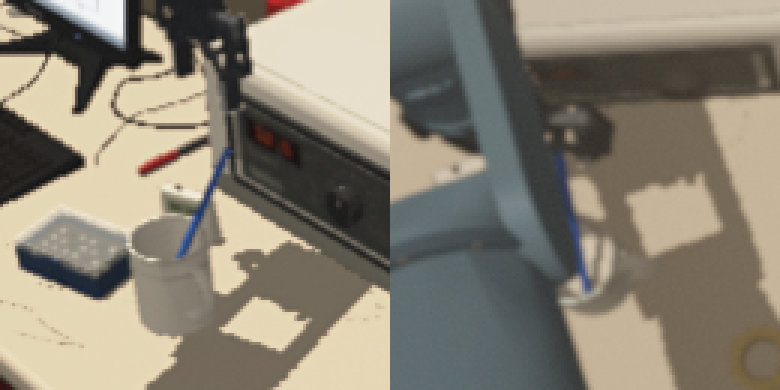

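The open hand stands above the rod, with the fingers on either side of its line (left half: rod top at crop (228,150), hand just above). I'll descend and grip.

Request:
{"api": "step_arm", "payload": {
  "commands": [
    [0,0,0,0,0,30,85],
    [0,0,0,0,0,60,85],
    [0,0,0,0,0,85,85],
    [0,0,0,0,0,105,85],
    [0,0,0,0,0,110,85],
    [0,0,0,0,0,110,40],
    [0,0,0,0,0,110,15],
    [0,0,0,0,0,110,5],
    [0,0,0,0,0,110,0],
    [0,0,0,0,0,110,0]
  ],
  "force": 60
}}

```text
time_s: 2.9
ee_pos: [0.5535, 0.2876, 0.1298]
ee_rot: [0.0, 0.074, 0.997, -0.0]
force: [-0.3, -1.3, 2.3]
gripper_width: 0.007
grip_force: 58.4
```

Request:
{"api": "step_arm", "payload": {
  "commands": [
    [0,0,0,0,0,0,0],
    [0,0,0,0,0,0,0],
    [0,0,0,0,0,-10,0],
    [0,0,0,0,0,-30,0],
    [0,0,0,0,0,-50,0],
    [0,0,0,0,0,-75,0],
    [0,0,0,0,0,-100,0],
    [0,0,0,0,0,-125,0],
    [0,0,0,0,0,-145,0],
    [0,0,0,0,0,-145,0]
  ],
  "force": 60
}}

```text
time_s: 4.15
ee_pos: [0.5542, 0.2882, 0.2772]
ee_rot: [0.002, 0.074, 0.997, 0.001]
force: [-0.1, -0.1, -0.4]
gripper_width: 0.0074
grip_force: 58.4
```

Request:
{"api": "step_arm", "payload": {
  "commands": [
    [0,-0.06,0,-4,-18,-10,0],
    [0,-0.13,0,-12,-60,-20,0],
    [0,-0.2,0,-20,-105,-20,0],
    [0,-0.27,0,-29,-150,-20,0],
    [0,-0.34,0,-38,-195,-20,0],
    [0,-0.41,0,-47,-240,-20,0],
    [0,-0.48,0,-56,-285,-20,0],
    [0,-0.53,0,-64,-325,-20,0],
    [0,-0.56,0,-71,-360,-20,0],
    [0,-0.56,0,-74,-376,-20,0]
  ],
  "force": 60
}}

```text
time_s: 5.4
ee_pos: [0.5694, -0.0967, 0.2927]
ee_rot: [0.275, 0.073, 0.959, -0.021]
force: [0.9, 1.8, 0.5]
gripper_width: 0.0076
grip_force: 58.5
```

```bash
python3 - <<'E'
from h import *
s=robot.get_state(); print(s["ee_pos"],q2R(s["ee_rot"]).round(3).tolist(),s["time_s"])
cs=vision.camera("scene"); ct=vision.camera("top")
print(proj(cs,[.564,-.095,.14]),proj(ct,[.564,-.095,.14]),proj(cs,[.564,-.095,.3]))
a=cv2.resize(cs["image"][140:310,310:440],None,fx=3,fy=3,interpolation=3);b=cv2.resize(ct["image"][105:275,295:425],None,fx=3,fy=3,interpolation=3)
save(np.hstack([a,b]),"crop4.png")
E
```

```text
[ 0.56944003 -0.09667833  0.29266045] [[-0.839, 0.15, 0.524], [0.128, 0.989, -0.079], [-0.53, 0.001, -0.848]] 5.4
[365.75887457 215.3055228 ] [348.96468016 176.47733311] [368.15984371 163.38922417]
```

View pics/crop4.png

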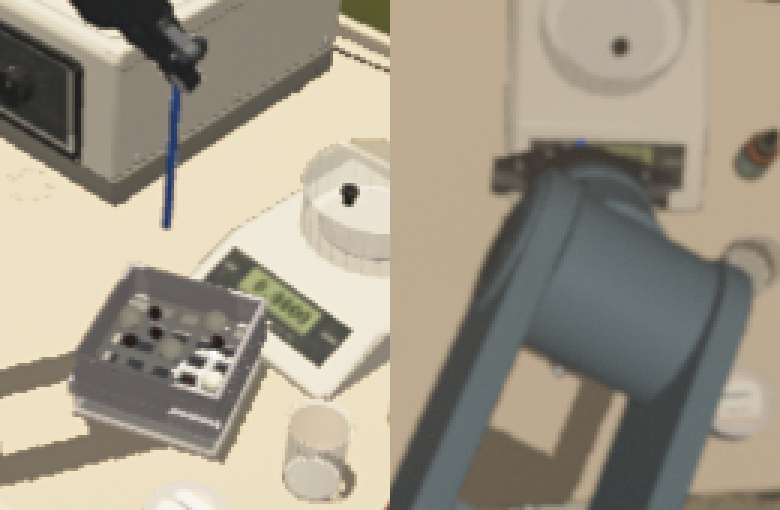

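The rod hangs nearly vertical over the sieve. In the scene view its tip is at about (365.3,215.7), close to the prediction (365.8,215.3) for z = 0.14. Next I'll get the ball positions in the sieve frame from the scene picture.

```bash
cat >> h.py <<'E'
C=np.array([.5245,-.136]); yaw=np.radians(21.3); Rz=np.array([[np.cos(yaw),-np.sin(yaw)],[np.sin(yaw),np.cos(yaw)]])
loc=lambda p: 1000*(Rz.T@(np.asarray(p)[:2]-C))
wor=lambda x,y: C+Rz@np.array([x,y])/1000
def tool(dw):  # world shift (mm) -> tool shift
    return q2R(robot.get_state()["ee_rot"]).T@np.array(dw)
def rodpt():
    s=robot.get_state(); return np.array(s["ee_pos"])-.011*q2R(s["ee_rot"])[:,2]
def S(u0,v0,f): return lambda x,y:(u0+x/f-.4,v0+y/f-.4)
E
python3 - <<'E'
from h import *
cs=vision.camera("scene"); f=S(320,220,4.4)
for p in((185,107),(183,133),(150,147),(272,149),(232,205)): print("dark",loc(onz(cs,*f(*p),.0515)).round(1))
for p in((147,110),(273,116),(205,158),(268,207)): print("white",loc(onz(cs,*f(*p),.0515)).round(1))
print("rod",loc(rodpt()).round(1),rodpt())
tip=(365.3,215.7)
for z in(.135,.14,.145): print(z,loc(onz(cs,*tip,z)).round(1))
print(tool([0,0,-1]).round(3))
for v in((1,0),(0,1)): print("local axis",v,tool([*(Rz@v),0]).round(3))
E
```

```text
dark [35.8 26.2]
dark [14. 19.]
dark [-5.1 32.6]
dark [ 22.5 -34.6]
dark [-30.6 -28.9]
white [24.1 46.4]
white [ 49.8 -25.7]
white [-0.7 -0.8]
white [-23.8 -48.5]
rod [52. 24.] [ 0.56423003 -0.09474655  0.30252908]
0.135 [55.4 26.4]
0.14 [49.7 24.4]
0.145 [44.  22.4]
[ 0.53  -0.001  0.848]
local axis (1, 0) [-0.735  0.499  0.459]
local axis (0, 1) [ 0.424  0.867 -0.264]
```

Request:
{"api": "step_arm", "payload": {
  "commands": [
    [0,0,0,7,-1,9,0],
    [0,0,0,14,-1,20,0],
    [0,0,0,21,-1,31,0],
    [0,0,0,28,-1,42,0],
    [0,0,0,35,-1,53,0],
    [0,0,0,40,-1,61,0],
    [0,0,0,44,-1,68,0],
    [0,0,0,44,-1,68,0]
  ],
  "force": 60
}}

```text
time_s: 6.55
ee_pos: [0.569, -0.0958, 0.2125]
ee_rot: [0.275, 0.072, 0.959, -0.02]
force: [-0.5, -0.0, 0.5]
gripper_width: 0.0071
grip_force: 58.5
```

```bash
python3 - <<'E'
from h import *
s=robot.get_state(); print(s["force"].round(2),"rod",loc(rodpt()).round(1),rodpt())
cs=vision.camera("scene")
a=cv2.resize(cs["image"][205:310,315:425],None,fx=5.5,fy=5.5,interpolation=3); save(a,"crop5.png")
for z in(.05,.055,.06): print(z,((proj(cs,[*wor(50.5,24),z])-[315,205]+.4)*5.5).round())
E
```

```text
[-0.54 -0.02  0.48] rod [51.  24.2] [ 0.56326051 -0.09494746  0.22186464]
0.05 [274. 201.]
0.055 [274. 194.]
0.06 [274. 186.]
```

View pics/crop5.png

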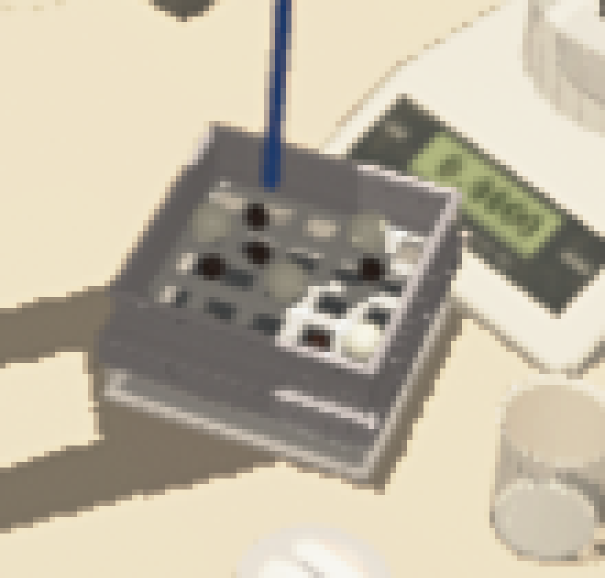

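The rod tip is at crop (271,187), so z is about 0.06, just behind the first dark ball at (258,217). The other dark balls are at (258,253), (212,267), (372,268) and (318,337).

Request:
{"api": "step_arm", "payload": {
  "commands": [
    [0,0,0,2.1,0,3.4,0],
    [0,0,0,4.2,0,6.8,0],
    [0,0,0,6.4,-1.5,5.4,0],
    [0,0,0,8.6,-3,4,0],
    [0,0,0,10.8,-4.5,2.7,0],
    [0,0,0,13,-6,1.3,0],
    [0,0,0,15.2,-7.5,-0.1,0],
    [0,0,0,17.4,-9,-1.5,0],
    [0,0,0,19.6,-10.5,-2.8,0],
    [0,0,0,21.8,-12,-4.2,0]
  ],
  "force": 60
}}

```text
time_s: 7.85
ee_pos: [0.5468, -0.1048, 0.2053]
ee_rot: [0.276, 0.071, 0.958, -0.021]
force: [0.6, -0.1, 1.8]
gripper_width: 0.0075
grip_force: 58.9
```

```bash
cat >> h.py <<'E'
def darks(c):
    im=c["image"]; h=cv2.cvtColor(im,cv2.COLOR_RGB2HSV).astype(int); r,b=im[:,:,0].astype(int),im[:,:,2].astype(int)
    m=((h[:,:,2]<75)&(r-b>=6)).astype(np.uint8); m[:235]=0;m[290:]=0;m[:,:330]=0;m[:,405:]=0
    n,_,st,ce=cv2.connectedComponentsWithStats(m)
    return [(int(st[i,4]),ce[i].round(1).tolist(),loc(onz(c,*ce[i],.0515)).round(1).tolist()) for i in range(1,n) if st[i,4]>=4]
E
python3 - <<'E'
from h import *
s=robot.get_state(); print(s["force"].round(2),"rod",loc(rodpt()).round(1),rodpt()[2])
cs=vision.camera("scene"); print(*darks(cs),sep="\n"); np.save("cs_last.npy",cs["image"])
ct=vision.camera("top"); m=ct["image"][185:212,350:375].mean(); 
E
```

```text
[ 0.61 -0.11  1.75] rod [27.1 23.9] 0.2145723567303389
(21, [360.7, 249.5], [14.6, 20.5])
(18, [353.1, 253.2], [-6.3, 33.8])
(10, [381.8, 254.0], [21.0, -36.2])
(7, [372.7, 266.1], [-30.0, -29.7])
```

Request:
{"api": "step_arm", "payload": {
  "commands": [
    [0,0,0,1.9,-1.6,-1.2,0],
    [0,0,0,3.8,-3.2,-2.4,0],
    [0,0,0,5.7,-4.8,-3.6,0],
    [0,0,0,7.5,-6.4,-4.7,0],
    [0,0,0,9.4,-8,-5.9,0],
    [0,0,0,11.2,-9.6,-7,0],
    [0,0,0,13.1,-11.2,-8.2,0],
    [0,0,0,15.5,-14.4,-9.7,0],
    [0,0,0,18,-17.5,-11.2,0],
    [0,0,0,20.2,-20.7,-12.6,0]
  ],
  "force": 60
}}

```text
time_s: 9.2
ee_pos: [0.5202, -0.1219, 0.2052]
ee_rot: [0.276, 0.071, 0.958, -0.021]
force: [-0.6, 0.1, -0.2]
gripper_width: 0.0072
grip_force: 58.9
```

```bash
python3 - <<'E'
from h import *
s=robot.get_state(); print(s["force"].round(2),"rod",loc(rodpt()).round(1),rodpt()[2])
cs=vision.camera("scene"); print(*darks(cs),sep="\n")
for v in((1,0),(0,1)): print("local axis",v,tool([*(Rz@v),0]).round(3))
E
```

```text
[-0.61  0.08 -0.19] rod [-4.  17.7] 0.21452857013675186
(17, [353.5, 253.4], [-6.5, 32.7])
(10, [381.8, 254.0], [21.0, -36.2])
(8, [372.6, 266.2], [-30.5, -29.6])
local axis (1, 0) [-0.735  0.498  0.461]
local axis (0, 1) [ 0.422  0.867 -0.264]
```

Request:
{"api": "step_arm", "payload": {
  "commands": [
    [0,0,0,1.3,2.3,-0.8,0],
    [0,0,0,2.5,4.6,-1.6,0],
    [0,0,0,3.7,6.9,-2.4,0],
    [0,0,0,5,9.2,-3.2,0],
    [0,0,0,6.2,11.5,-4,0],
    [0,0,0,7.5,13.8,-4.8,0],
    [0,0,0,8.7,16,-5.5,0],
    [0,0,0,8.7,16,-5.5,0]
  ],
  "force": 60
}}

```text
time_s: 10.25
ee_pos: [0.513, -0.1043, 0.206]
ee_rot: [0.276, 0.071, 0.958, -0.021]
force: [-0.7, -0.7, 4.5]
gripper_width: 0.0076
grip_force: 59.1
```

```bash
python3 - <<'E'
from h import *
s=robot.get_state(); print(s["force"].round(2),"rod",loc(rodpt()).round(1),rodpt()[2])
cs=vision.camera("scene"); print(*darks(cs),sep="\n")
E
```

```text
[-0.69 -0.65  4.51] rod [-4.3 36.6] 0.21530389897180657
(7, [351.3, 254.1], [-11.6, 36.8])
(10, [381.8, 254.0], [21.0, -36.2])
(9, [372.7, 266.1], [-30.0, -29.6])
```

```bash
python3 - <<'E'
from h import *
cs=vision.camera("scene")
a=cv2.resize(cs["image"][230:295,330:405],None,fx=8,fy=8,interpolation=3); save(a,"crop6.png")
p=rodpt()
print(((proj(cs,[p[0],p[1],.05])-[330,230]+.4)*8).round())
for x in(-24,0,24):
  for y in (24,48): print(x,y,((proj(cs,[*wor(x,y),.045])-[330,230]+.4)*8).round())
E
```

```text
[183. 186.]
-24 24 [195. 246.]
-24 48 [127. 225.]
0 24 [222. 199.]
0 48 [155. 178.]
24 24 [249. 153.]
24 48 [182. 133.]
```

View pics/crop6.png

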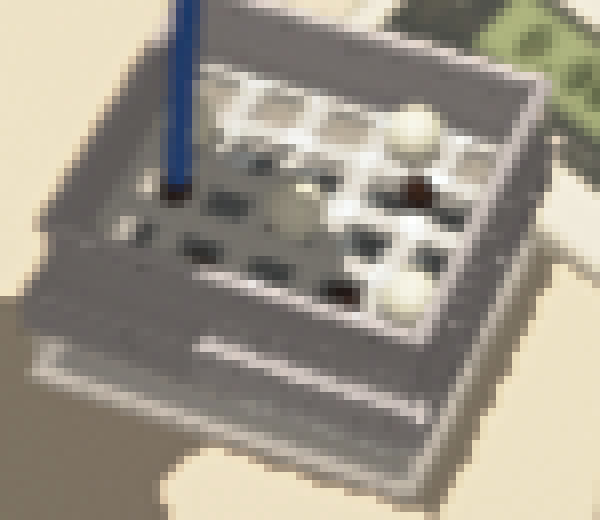

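The rod tip at (177,182) sits right at the third dark ball (175,190). The upward force suggests it has ridden onto it, so I'll lift and recheck.

Request:
{"api": "step_arm", "payload": {
  "commands": [
    [0,0,0,-2.7,0,-4.3,0],
    [0,0,0,-5.3,0,-8.5,0],
    [0,0,0,-8,0,-12.7,0],
    [0,0,0,-8,0,-12.7,0]
  ],
  "force": 60
}}

```text
time_s: 10.85
ee_pos: [0.5128, -0.1044, 0.2208]
ee_rot: [0.276, 0.071, 0.958, -0.021]
force: [0.5, -0.1, 0.6]
gripper_width: 0.0074
grip_force: 58.9
```

```bash
cat >> h.py <<'E'
def tip(c):
    m=rodmask(c["image"]); m[292:]=0; m[:,:330]=0; m[:,410:]=0
    y,x=np.nonzero(m); q=y.max(); return x[y>=q-3].mean(), q+.5
def tipz(c):
    t=tip(c); p=rodpt(); zs=np.linspace(.03,.2,341); v=[proj(c,[p[0],p[1],z])[1] for z in zs]
    return np.round(t,1), zs[np.argmin(np.abs(np.array(v)-t[1]))]-p[2]
E
python3 - <<'E'
from h import *
s=robot.get_state(); print(s["force"].round(2),"rod",loc(rodpt()).round(1),rodpt()[2])
cs=vision.camera("scene"); print(*darks(cs),sep="\n"); print(tipz(cs)); p=rodpt(); print(proj(cs,[p[0],p[1],p[2]-.163]))
m=rodmask(cs["image"]); y,x=np.nonzero(m); k=(x>330)&(x<410)&(y<292); print([(r,x[k&(y==r)].mean().round(1)) for r in range(170,262,8) if (k&(y==r)).any()],[round(proj(cs,[p[0],p[1],z])[0],1) for z in (.21,.13,.06)],[round(proj(cs,[p[0],p[1],z])[1],1) for z in (.21,.13,.06)])
E
```

```text
[ 0.54 -0.09  0.57] rod [-4.5 36.6] 0.23010598129650886
(10, [381.8, 254.0], [21.0, -36.2])
(4, [347.5, 258.5], [-30.5, 39.7])
(8, [372.9, 266.1], [-29.8, -30.1])
(array([351.7, 248.5]), np.float64(-0.16376988235216816))
[352.43521464 248.23189054]
[(186, np.float64(355.0)), (210, np.float64(354.0)), (218, np.float64(353.5)), (226, np.float64(353.0)), (234, np.float64(352.5)), (242, np.float64(352.0))] [np.float64(353.5), np.float64(352.9), np.float64(352.4)] [np.float64(205.2), np.float64(230.1), np.float64(250.1)]
```

The third dark ball has dropped: its blob is gone and the force is back to zero. I'll hop over to the fourth.

Request:
{"api": "step_arm", "payload": {
  "commands": [
    [0,0,0,-2.1,0,-3.4,0],
    [0,0,0,-11,-6.6,2,0],
    [0,0,0,-19,-13.2,7.3,0],
    [0,0,0,-28,-20,12.6,0],
    [0,0,0,-36,-26.5,17.9,0],
    [0,0,0,-44.6,-33,23.2,0],
    [0,0,0,-42.5,-33,26.6,0],
    [0,0,0,-38.5,-33,33,0],
    [0,0,0,-35.1,-33,38.5,0],
    [0,0,0,-35.1,-33,38.5,0]
  ],
  "force": 60
}}

```text
time_s: 12.15
ee_pos: [0.5568, -0.1438, 0.2052]
ee_rot: [0.275, 0.071, 0.959, -0.02]
force: [-0.0, -0.7, -1.0]
gripper_width: 0.0072
grip_force: 58.9
```

```bash
python3 - <<'E'
from h import *
s=robot.get_state(); print(s["force"].round(2),"rod",loc(rodpt()).round(1),rodpt()[2])
cs=vision.camera("scene"); print(*darks(cs),sep="\n"); print(tipz(cs))
E
```

```text
[-0.01 -0.7  -0.95] rod [ 22.2 -16.1] 0.2145367463811195
(14, [382.0, 253.6], [22.7, -36.2])
(4, [347.5, 258.5], [-30.5, 39.7])
(9, [372.4, 266.3], [-31.0, -29.3])
(array([374.3, 251.5]), np.float64(-0.1636314871158338))
```

Request:
{"api": "step_arm", "payload": {
  "commands": [
    [0,0,0,-1.2,-2.4,0.7,0],
    [0,0,0,-2.4,-4.8,1.4,0],
    [0,0,0,-3.5,-7.2,2.2,0],
    [0,0,0,-4.7,-9.6,2.9,0],
    [0,0,0,-5.8,-12,3.6,0],
    [0,0,0,-7,-14.4,4.3,0],
    [0,0,0,-8.2,-16.8,5.1,0],
    [0,0,0,-9.3,-19.1,5.8,0],
    [0,0,0,-9.3,-19.1,5.8,0]
  ],
  "force": 60
}}

```text
time_s: 13.32
ee_pos: [0.5655, -0.1651, 0.2064]
ee_rot: [0.276, 0.072, 0.958, -0.021]
force: [0.2, 0.3, -1.0]
gripper_width: 0.0075
grip_force: 58.9
```

```bash
python3 - <<'E'
from h import *
s=robot.get_state(); print(s["force"].round(2),"rod",loc(rodpt()).round(1),rodpt()[2])
cs=vision.camera("scene"); print(*darks(cs),sep="\n"); print(tipz(cs))
E
```

```text
[ 0.22  0.29 -1.04] rod [ 22.5 -39.1] 0.21570782998837273
(6, [382.8, 255.3], [17.3, -40.3])
(4, [347.5, 258.5], [-30.5, 39.7])
(11, [372.6, 266.6], [-31.8, -30.1])
(array([382.8, 254.5]), np.float64(-0.16614955575657192))
```

Request:
{"api": "step_arm", "payload": {
  "commands": [
    [0,0,0,-2.7,0,-4.3,0],
    [0,0,0,-5.3,0,-8.5,0],
    [0,0,0,-9,0,-14.5,0],
    [0,0,0,-9,0,-14.5,0]
  ],
  "force": 60
}}

```text
time_s: 13.88
ee_pos: [0.5658, -0.1652, 0.2246]
ee_rot: [0.276, 0.071, 0.958, -0.021]
force: [0.6, -0.0, -0.1]
gripper_width: 0.0075
grip_force: 58.9
```

```bash
python3 - <<'E'
from h import *
s=robot.get_state(); print(s["force"].round(2),"rod",loc(rodpt()).round(1),rodpt()[2])
cs=vision.camera("scene"); print(*darks(cs),sep="\n"); print(tipz(cs))
for h in((24,-48),(24,-24),(48,-48)): print(h,proj(cs,[*wor(*h),.045]).round(1),proj(cs,[*wor(*h),.0155]).round(1))
E
```

```text
[ 0.65 -0.02 -0.1 ] rod [ 22.8 -39.3] 0.23392484471121966
(13, [382.8, 253.8], [22.5, -38.4])
(4, [347.5, 258.5], [-30.5, 39.7])
(11, [372.6, 266.6], [-31.8, -30.1])
(array([383.5, 248.5]), np.float64(-0.1623531907196527))
(24, -48) [386.3 256.3] [385.6 264.2]
(24, -24) [377.7 253.7] [377.1 261.6]
(48, -48) [389.2 250.5] [388.5 258.4]
```

```bash
python3 - <<'E'
from h import *
cs=vision.camera("scene")
a=cv2.resize(cs["image"][235:285,345:405],None,fx=10,fy=10,interpolation=3)
a=a.copy()
for x in(-24,0,24,48):
  for y in (-48,-24,0,24):
    u=((proj(cs,[*wor(x,y),.045])-[345,235]+.5)*10).round().astype(int); cv2.circle(a,tuple(int(k) for k in u),3,(0,255,0),-1)
save(a,"crop7.png")
E
```

```text
(no output)
```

View pics/crop7.png

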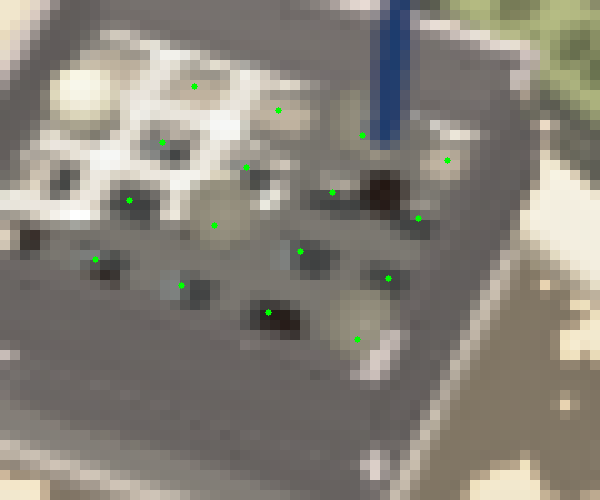

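The picture shows the fourth dark ball still on its web at (382,193), and the fifth at (278,318). The tip slid over the fourth because it was too high, so I'll repeat about 4 mm lower.

Request:
{"api": "step_arm", "payload": {
  "commands": [
    [0,0,0,4,9,-2.4,0],
    [0,0,0,7.7,18.2,-4.8,0],
    [0,0,0,12,18.2,2,0],
    [0,0,0,16.5,18.2,9.2,0],
    [0,0,0,19,18.2,13.3,0],
    [0,0,0,20.1,18.2,15,0],
    [0,0,0,20.1,18.2,15,0]
  ],
  "force": 60
}}

```text
time_s: 14.85
ee_pos: [0.559, -0.1457, 0.1998]
ee_rot: [0.275, 0.072, 0.958, -0.02]
force: [-0.5, 0.2, 0.1]
gripper_width: 0.0074
grip_force: 58.9
```

Request:
{"api": "step_arm", "payload": {
  "commands": [
    [0,0,0,-1.1,-2.2,0.7,0],
    [0,0,0,-2.1,-4.3,1.3,0],
    [0,0,0,-3.2,-6.5,2,0],
    [0,0,0,-4.2,-8.7,2.6,0],
    [0,0,0,-5.3,-10.8,3.3,0],
    [0,0,0,-6.3,-13,4,0],
    [0,0,0,-7.4,-15.2,4.6,0],
    [0,0,0,-8.4,-17.3,5.3,0],
    [0,0,0,-8.4,-17.3,5.3,0]
  ],
  "force": 60
}}

```text
time_s: 15.98
ee_pos: [0.5664, -0.1643, 0.2]
ee_rot: [0.276, 0.072, 0.958, -0.021]
force: [0.3, -0.1, -0.3]
gripper_width: 0.0072
grip_force: 58.9
```

```bash
python3 - <<'E'
from h import *
s=robot.get_state(); print(s["force"].round(2),"rod",loc(rodpt()).round(1),rodpt()[2])
cs=vision.camera("scene"); print(*darks(cs),sep="\n"); print(tipz(cs))
E
```

```text
[ 0.25 -0.15 -0.34] rod [ 23.7 -38.7] 0.20929685779427268
(4, [347.5, 258.5], [-30.5, 39.7])
(11, [372.6, 266.6], [-31.8, -30.1])
(array([382.5, 255.5]), np.float64(-0.16472318193734997))
```

Request:
{"api": "step_arm", "payload": {
  "commands": [
    [0,0,0,-6.3,0,-10.2,0],
    [0,0,0,-12.7,0,-20.4,0],
    [0,0,0,2,-7,-29.5,0],
    [0,0,0,16.5,-14,-38.7,0],
    [0,0,0,31,-21,-47.8,0],
    [0,0,0,45.6,-28.3,-57,0],
    [0,0,0,45.6,-28.3,-57,0]
  ],
  "force": 60
}}

```text
time_s: 16.9
ee_pos: [0.4937, -0.1825, 0.2253]
ee_rot: [0.276, 0.072, 0.958, -0.021]
force: [0.3, 0.2, 0.0]
gripper_width: 0.0077
grip_force: 58.9
```

```bash
python3 - <<'E'
from h import *
s=robot.get_state(); print(s["force"].round(2),"rod",loc(rodpt()).round(1),rodpt()[2])
cs=vision.camera("scene"); print(*darks(cs),sep="\n"); print(tipz(cs)); print(tool([0,0,-1]).round(3))
p=rodpt(); print(proj(cs,[p[0],p[1],p[2]-.164]))
E
```

```text
[0.28 0.24 0.  ] rod [-50.6 -29.2] 0.23457366026645304
(7, [373.3, 267.0], [-32.3, -32.1])
(array([369.8, 266.5]), np.float64(-0.16561459494450306))
[0.533 0.001 0.846]
[370.14071483 266.05097156]
```

Request:
{"api": "step_arm", "payload": {
  "commands": [
    [0,0,0,4,0.2,7,0],
    [0,0,0,8,0.4,14,0],
    [0,0,0,11,0.5,19,0],
    [0,0,0,12,0.5,20.8,0],
    [0,0,0,12,0.5,20.8,0]
  ],
  "force": 60
}}

```text
time_s: 17.58
ee_pos: [0.4949, -0.1814, 0.1998]
ee_rot: [0.275, 0.071, 0.958, -0.02]
force: [-0.4, 0.4, 0.4]
gripper_width: 0.0076
grip_force: 58.9
```

Request:
{"api": "step_arm", "payload": {
  "commands": [
    [0,0,0,-1.5,1,0.9,0],
    [0,0,0,-2.9,2,1.8,0],
    [0,0,0,-4.4,3,2.8,0],
    [0,0,0,-5.9,4,3.7,0],
    [0,0,0,-7.4,5,4.6,0],
    [0,0,0,-8.8,6,5.5,0],
    [0,0,0,-10.3,7,6.5,0],
    [0,0,0,-11.8,8,7.4,0],
    [0,0,0,-11.8,8,7.4,0]
  ],
  "force": 60
}}

```text
time_s: 18.7
ee_pos: [0.51, -0.1756, 0.2]
ee_rot: [0.276, 0.071, 0.958, -0.02]
force: [-0.1, 0.2, -0.7]
gripper_width: 0.0069
grip_force: 59.0
```

```bash
python3 - <<'E'
from h import *
s=robot.get_state(); print(s["force"].round(2),"rod",loc(rodpt()).round(1),rodpt()[2])
cs=vision.camera("scene"); print(*darks(cs),sep="\n"); print(tipz(cs))
E
```

```text
[-0.08  0.17 -0.67] rod [-33.  -28.7] 0.20934181478069958

(array([371.3, 267.5]), np.float64(-0.1602716428240899))
```

Request:
{"api": "step_arm", "payload": {
  "commands": [
    [0,0,0,-5,0,-8.5,0],
    [0,0,0,-13,0,-21,0],
    [0,0,0,-21,0,-34,0],
    [0,0,0,-30,0,-48,0],
    [0,0,0,-40,0,-63,0],
    [0,0,0,-48,0,-76,0],
    [0,0,0,-53,0,-84,0],
    [0,0,0,-53,0,-84,0]
  ],
  "force": 60
}}

```text
time_s: 19.75
ee_pos: [0.5104, -0.1759, 0.3003]
ee_rot: [0.276, 0.071, 0.958, -0.021]
force: [-0.1, -0.3, -0.3]
gripper_width: 0.0072
grip_force: 59.0
```

```bash
python3 - <<'E'
from h import *
s=robot.get_state(); print(s["force"].round(2),s["ee_pos"],q2R(s["ee_rot"]).round(3).tolist())
cs=vision.camera("scene"); print(*darks(cs),sep="\n")
# shift from here to pose over mug (vertical tool at .5542,.2882,.290)
print("tool shift", tool((np.array([.5542,.2882,.295])-s["ee_pos"])*1000).round(1))
E
```

```text
[-0.13 -0.32 -0.32] [ 0.51040779 -0.17593876  0.30033076] [[-0.837, 0.148, 0.526], [0.125, 0.989, -0.08], [-0.532, -0.001, -0.847]]

tool shift [ 24.4 465.5  -9. ]
```

Request:
{"api": "step_arm", "payload": {
  "commands": [
    [0,0.03,0,1,25,-1,0],
    [0,0.1,0,4,70,-2,0],
    [0,0.18,0,6,120,-3,0],
    [0,0.26,0,9,170,-4,0],
    [0,0.34,0,12,225,-5,0],
    [0,0.42,0,15,280,-6,0],
    [0,0.48,0,18,335,-7,0],
    [0,0.53,0,20,385,-8,0],
    [0,0.56,0,22,430,-9,0],
    [0,0.56,0,24,465,-9,0]
  ],
  "force": 60
}}

```text
time_s: 21.05
ee_pos: [0.5541, 0.2897, 0.2924]
ee_rot: [-0.001, 0.074, 0.997, -0.0]
force: [0.9, -0.3, 0.1]
gripper_width: 0.0077
grip_force: 59.1
```

```bash
python3 - <<'E'
from h import *
s=robot.get_state(); print(s["force"].round(2),s["ee_pos"],s["ee_rot"].round(3),s["time_s"])
cs=vision.camera("scene"); ct=vision.camera("top"); print(*darks(cs),sep="\n")
im=ct["image"]; f0=cv2.imread("pics/top0.png")[:,:,::-1]
for b in(f0,im): print("dark px top",[int((b[int(v)-1:int(v)+3,int(u)-1:int(u)+3].mean())) for u,v in [proj(ct,[*wor(*q),.0515]) for q in((36,24),(12,24),(0,36),(24,-36),(-36,-24))]])
a=cv2.resize(cs["image"][140:230,215:305],None,fx=4.3,fy=4.3,interpolation=3);b=cv2.resize(im[165:255,165:255],None,fx=4.3,fy=4.3,interpolation=3)
d=cv2.resize(im[165:233,325:400],(387,300),interpolation=3); e=cv2.resize(cs["image"][230:298,330:405],(387,200),interpolation=3)
g=cv2.resize(im[165:233,325:400],(387,200),interpolation=3)
save(np.vstack([np.hstack([a,b]),np.hstack([e,g])]),"crop8.png")
E
```

```text
[ 0.86 -0.3   0.14] [0.55407541 0.28965375 0.29244351] [-0.001  0.074  0.997 -0.   ] 21.05

dark px top [106, 102, 114, 87, 96]
dark px top [163, 163, 159, 155, 166]
```

View pics/crop8.png

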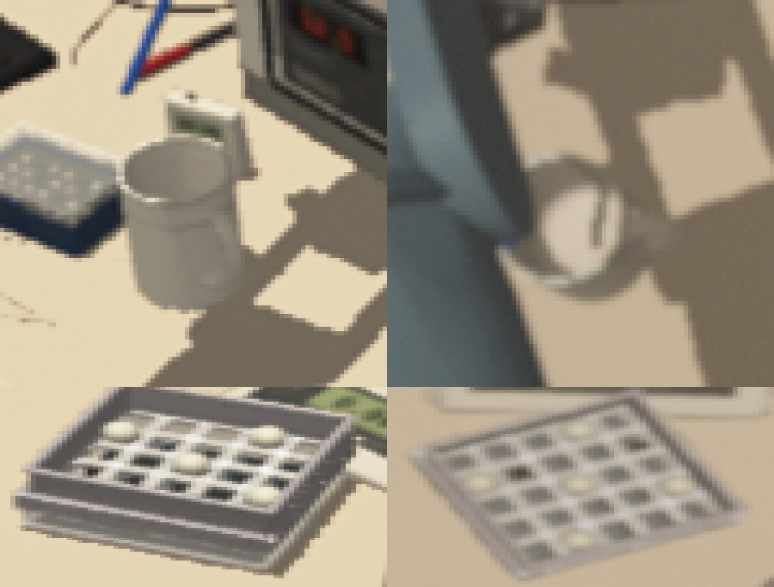

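All the dark balls are off the plate, all five white balls are still in their holes, and the mug is upright and unmoved. The rod tip is at crop (124,92) in the scene view and (508,245) in the top view.

```bash
python3 - <<'E'
from h import *
cs=vision.camera("scene"); ct=vision.camera("top")
t,e=tri(cs,S(215,140,4.3)(124,92),ct,(165+(508-387)/4.3-.4,165+245/4.3-.4)); print(t,e)
m=rodmask(cs["image"]); m[180:]=0; m[:,:230]=0; m[:,290:]=0; y,x=np.nonzero(m); print(len(y),x[y==y.max()],y.max(),x[y==y.min()],y.min())
for z in(.16,.165,.17): print(z,proj(cs,[.474,.299,z]),onz(cs,243.4,161.2,z))
m=rodmask(ct["image"]);m[235:]=0;m[:,:185]=0;m[:,230:]=0; print(np.argwhere(m)[:,::-1].tolist())
E
```

```text
[0.46732238 0.30536398 0.17054664] 0.004175848806385709
66 [243 244] 160 [262] 117
0.16 [246.28364874 164.04290978] [0.47718029 0.31788307 0.16      ]
0.165 [246.07566201 162.62113958] [0.4730183  0.31106474 0.165     ]
0.17 [245.8668376  161.19305183] [0.46885631 0.3042464  0.17      ]
[]
```

Request:
{"api": "step_arm", "payload": {
  "commands": [
    [0,-0.05,0,4,-2.5,0,0],
    [0,-0.1,0,8,-5,0,0],
    [0,-0.16,0,12,-7.5,0,0],
    [0,-0.21,0,14.8,-9.3,0,0],
    [0,-0.21,0,14.8,-9.3,0,0]
  ]
}}

```text
time_s: 21.88
ee_pos: [0.5374, 0.2798, 0.2941]
ee_rot: [0.104, 0.074, 0.992, -0.008]
force: [0.1, 0.5, 0.5]
gripper_width: 0.0074
grip_force: 58.5
```

```bash
python3 - <<'E'
from h import *
cs=vision.camera("scene"); s=robot.get_state()
m=rodmask(cs["image"]); m[190:]=0; m[:,:230]=0; m[:,290:]=0; y,x=np.nonzero(m); q=y.max(); u=x[y>=q-1].mean()
print(s["ee_pos"],u,q,[onz(cs,u,q+.5,z).round(4).tolist() for z in(.145,.15,.155)],proj(cs,[.48,.297,.15]))
print(tool([0,0,-1]).round(4)); f=lambda r:x[y==r].mean(); print([(int(r),f(r)) for r in range(y.min(),q,8)])
print([proj(cs,np.array([.48,.297,.15])+t*np.array([.34,-.09,.936])).round(1).tolist() for t in (0,.05,.1,.13)])
E
```

```text
[0.53796461 0.27992986 0.29427737] 250.0 165 [[0.4895, 0.3045, 0.145], [0.4854, 0.2979, 0.15], [0.4812, 0.2913, 0.155]] [248.72583014 166.32637826]
[2.077e-01 3.000e-04 9.782e-01]
[(121, np.float64(260.0)), (129, np.float64(258.5)), (137, np.float64(257.0)), (145, np.float64(255.0)), (153, np.float64(253.0)), (161, np.float64(251.0))]
[[248.7, 166.3], [252.4, 151.2], [256.2, 135.7], [258.6, 126.1]]
```

Request:
{"api": "step_arm", "payload": {
  "commands": [
    [0,0,0,3.5,0,17,0],
    [0,0,0,7,0,34,0],
    [0,0,0,10.6,0,50,0],
    [0,0,0,14,0,66,0],
    [0,0,0,17.5,0,82,0],
    [0,0,0,21,0,98,0],
    [0,0,0,24,0,113,0],
    [0,0,0,26.5,0,125,0],
    [0,0,0,27.6,0,130,0],
    [0,0,0,27.6,0,130,0]
  ]
}}

```text
time_s: 23.18
ee_pos: [0.5383, 0.2808, 0.1612]
ee_rot: [0.104, 0.074, 0.992, -0.008]
force: [-0.3, -0.1, 0.4]
gripper_width: 0.0072
grip_force: 58.5
```

Request:
{"api": "step_arm", "payload": {
  "commands": [
    [0,0,0,0.4,0,2,0],
    [0,0,0,0.9,0,4,0],
    [0,0,0,1.3,0,6,0],
    [0,0,0,1.3,0,6,0]
  ]
}}

```text
time_s: 23.68
ee_pos: [0.5382, 0.2808, 0.155]
ee_rot: [0.104, 0.074, 0.992, -0.008]
force: [-0.3, 0.3, -0.1]
gripper_width: 0.0077
grip_force: 58.5
```

Request:
{"api": "step_arm", "payload": {
  "commands": [
    [0,0,0,0.2,0,1,0],
    [0,0,0,0.4,0,2,0],
    [0,0,0,0.6,0,3,0],
    [0,0,0,0.8,0,4,0],
    [0,0,0,0.8,0,4,0]
  ]
}}

```text
time_s: 24.3
ee_pos: [0.5383, 0.2808, 0.151]
ee_rot: [0.104, 0.074, 0.992, -0.008]
force: [1.0, 0.4, 0.4]
gripper_width: 0.0075
grip_force: 58.5
```

Request:
{"api": "step_arm", "payload": {
  "commands": [
    [0,0,0,0,0,0,12],
    [0,0,0,0,0,0,20],
    [0,0,0,0,0,0,40],
    [0,0,0,0,0,0,70],
    [0,0,0,0,0,0,70],
    [0,0,0,0,0,0,70],
    [0,0,0,0,0,-10,70],
    [0,0,0,0,0,-30,70],
    [0,0,0,0,0,-60,70],
    [0,0,0,0,0,-90,70]
  ]
}}

```text
time_s: 25.55
ee_pos: [0.5197, 0.2839, 0.2418]
ee_rot: [0.105, 0.074, 0.992, -0.007]
force: [0.3, 0.1, 0.3]
gripper_width: 0.0698
grip_force: 0.0
```

Request:
{"api": "step_arm", "payload": {
  "commands": [
    [0,0,0,0,0,-40,70],
    [0,0,0,30,0,-60,70],
    [0,0,0,70,0,-60,70],
    [0,0,0,110,0,-60,70],
    [0,0,0,150,0,-60,70],
    [0,0,0,150,0,-60,70],
    [0,0,0,150,0,-60,70]
  ]
}}

```text
time_s: 26.42
ee_pos: [0.3631, 0.3076, 0.2683]
ee_rot: [0.106, 0.074, 0.992, -0.007]
force: [-0.5, 0.6, -0.2]
gripper_width: 0.07
grip_force: 0.0
```

```bash
python3 - <<'E'
from h import *
cs=vision.camera("scene"); ct=vision.camera("top"); s=robot.get_state(); print(s["ee_pos"],s["gripper_width"],s["force"].round(1),s["time_s"])
f0=cv2.imread("pics/scene0.png")[:,:,::-1]
for im in(f0,cs["image"]):
    m=rodmask(im); m[200:]=0; m[:,:235]=0; m[:,300:]=0; y,x=np.nonzero(m); m2=rodmask
    print(len(y),"top",x[y==y.min()].mean(),y.min(),"low",x[y==y.max()].mean(),y.max())
for p in([.574,.284,.18],): print(proj(cs,p))
# mug change vs start (lower half of mug region) and bystanders
for n,(u0,u1,v0,v1) in dict(mug=(240,262,172,215),beaker=(402,430,270,308),pot=(355,390,298,335),sieve=(330,405,228,295)).items():
    d=np.abs(cs["image"][v0:v1,u0:u1].astype(int)-f0[v0:v1,u0:u1]).mean(); print(n,round(d,1))
print(darks(cs))
E
```

```text
[0.36352124 0.30729026 0.26768905] 0.06999523574922058 [ 0.6 -0.1  0.5] 26.525
72 top 275.5 149 low 260.0 184
72 top 277.0 149 low 262.0 183
[275.16832457 147.37942423]
mug 5.0
beaker 4.4
pot 3.9
sieve 5.7
[]
```

The rod leans in the mug almost as it did at the start, and the mug and bystanders have not moved. I'll hand in.

```bash
python3 -c "
from rig import workorder
print(workorder.hand_in())"
```

```text
the job is handed in; nothing more can be done
None
```

The job is handed in at about 26.5 s of the 72 s allowed: in the last pictures no dark ball was left on the plate, all five white balls were still in the sieve, and the rod leaned in the upright mug; the hand-in returned no verdict.

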